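# Unclamp a rubber mould and take it out of its frame

## Task

Release the orange rubber mould from its aluminium frame: turn the three captive T-bar clamp bolts anticlockwise, each fully round to its open end stop, while the mould stays in place. Then lift the mould out of the frame and set it down flat, right way up, on the floor of the steel tray without dropping it; leave the bolts open and don't knock over the bottles.

Things in the scene. Friction and masses are not known exactly. Their poses are not given: they have to be found in the camera images.
- mould_frame: aluminium mould frame screwed to the bench: plate 152 x 124 x 10 mm, origin at the centre of its underside, x along its long side away from the robot, y left, z up. Three captive clamp bolts stand on it: one at the far end, two at the near end. Each is one turning piece: hub, flat foot that holds the mould down, T-bar on top. Beside each foot stand two thin stop pins, tops 43 mm above the bench.
- cavity (a point): middle of the floor of the frame's open cavity, 10 mm above the bench; axes as the frame. Cavity 66 mm (x) by 51 mm (y) inside walls 12 mm high (tops 22 mm above the bench), 9 to 12 mm thick. Both long walls have a finger gap at their middle, 40 mm wide (x -20 to 20) and open out to the plate's edge, so that the mould's sides can be gripped down to the plate.
- bolt_back_bar (a point): single clamp bolt, far end of frame, at frame x, y = 58, 0 mm; clamped, its foot points along frame -x. Point on its axis, mid T-bar, 63 mm above the bench; x along the bar, over the foot, z up; turns with the bolt. Level round bar 12 mm thick with 16 mm balls at the ends, 70 mm long over all, top 71 mm high; hub 17 mm thick, top 74 mm. Foot 15 mm wide, 35 to 43 mm high, reaches 45 to 49 mm from the axis.
- bolt_back (a joint): angle of that bolt, rad, growing anticlockwise from above: 0 clamped (foot over the mould), 1.57 open end stop (foot beside the mould). Starts at 0 to 0.25, turns with light friction (about 0.08 N m), stays where left. An unopened bolt's foot stops the mould from rising.
- bolt_left_bar (a point): left clamp bolt of the near pair, at frame x, y = -56, 40 mm; clamped, its foot points 37 degrees right of frame +x. Point on its axis, mid T-bar, 63 mm above the bench; x along the bar, over the foot, z up; turns with the bolt. Level round bar 12 mm thick with 16 mm balls at the ends, 70 mm long over all, top 71 mm high; hub 17 mm thick, top 74 mm. Foot 15 mm wide, 35 to 43 mm high, reaches 45 to 49 mm from the axis.
- bolt_left (a joint): angle of that bolt, rad, growing anticlockwise from above: 0 clamped (foot over the mould), 1.57 open end stop (foot beside the mould). Starts at 0 to 0.25, turns with light friction (about 0.08 N m), stays where left. An unopened bolt's foot stops the mould from rising.
- bolt_right_bar (a point): right clamp bolt of the near pair, at frame x, y = -56, -40 mm; clamped, its foot points 37 degrees left of frame +x. Point on its axis, mid T-bar, 63 mm above the bench; x along the bar, over the foot, z up; turns with the bolt. Level round bar 12 mm thick with 16 mm balls at the ends, 70 mm long over all, top 71 mm high; hub 17 mm thick, top 74 mm. Foot 15 mm wide, 35 to 43 mm high, reaches 45 to 49 mm from the axis.
- bolt_right (a joint): angle of that bolt, rad, growing anticlockwise from above: 0 clamped (foot over the mould), 1.57 open end stop (foot beside the mould). Starts at 0 to 0.25, turns with light friction (about 0.08 N m), stays where left. An unopened bolt's foot stops the mould from rising.
- mould_mid (a point): centre (half-way up) of the orange rubber mould, a rounded block 48 mm (its x) by 63 mm (its y) by 24 mm high (z), about 80 g. At the start it lies flat in the frame's cavity with 1.5 mm play all round, its 63 mm side along the frame's x, its underside 10 mm and its top 34 mm above the bench.
- steel_tray: shallow open steel tray, loose, about 0.35 kg, to the left of the frame: 149 mm (x) by 196 mm (y) over its rim, 27 mm high, flat floor 2 mm thick and about 100 mm (x) by 150 mm (y) inside its sloping walls. Origin at the centre of its underside. A pair of tweezers (12 x 126 x 8 mm) lies in it along its y, about 41 mm to the +x side of its middle.
- powder_bottle: white plastic bottle, 57 x 69 x 159 mm, standing on the bench to the far right of the frame; origin at the centre of its underside. Bystander.
- glue_bottle: small glue bottle with a pointed blue cap, 29 x 28 x 79 mm, standing to the right of the frame; origin at the centre of its underside. Bystander. Fixed things to keep clear of: a large pressure pot 450 mm high behind the frame to the right (x over 0.60, y under 0.24 m), and piles of moulds up to 0.2 m high on the right (y under -0.11 m) and left (y over 0.55 m).

How it is judged:
On the way, in this order (a step that is already met when the one before it is completed fails the run):
1. all three bolts turned to their open end stops (within 8 degrees) while the mould still lies in the frame's cavity (value of joint each of bolt_back, bolt_left, bolt_right above 1.43 rad and z of mould_mid in the frame of mould_frame below 0.028 m), for 0.2 s.
2. mould lifted clear of the frame's walls (value of joint each of bolt_back, bolt_left, bolt_right above 1.43 rad and z of mould_mid in the frame of mould_frame above 0.045 m), for 0.1 s.
At the end, for the whole second after the job is handed in: All three bolts stand within 8 degrees of their open stops (joint above 1.43); the mould rests on the tray floor, right way up within 14 degrees, its centre within 50 mm (tray x) and 70 mm (tray y) of the tray's middle and under 26 mm above the tray's underside; mould and tray at rest (value of joint each of bolt_back, bolt_left, bolt_right above 1.43 rad and x of mould_mid in the frame of steel_tray between -0.05 and 0.05 m and y of mould_mid in the frame of steel_tray between -0.07 and 0.07 m and z of mould_mid in the frame of steel_tray below 0.026 m and angle between mould_mid's own z axis and vertical below 0.25 rad and linear speed of each of mould, steel_tray below 0.03 m/s); the robot touches nothing.
It fails at once if mould dropped or thrown: falling freely faster than 0.8 m/s (more than about 3 cm) out of the fingers (linear speed of mould above 0.8 m/s and contact force between the fingers and mould below 0.1 N).
It fails at once if a bottle knocked over (tilted by more than 30 degrees) (angle between any of powder_bottle, glue_bottle's own z axis and vertical above 0.52 rad).
It also fails if it takes over 66 s, if anything falls off the work surface, if the arm or the gripper's body presses on something with over 40 N, if the wrist force passes 120 N, or if a joint passes its speed limit or range.

## Robot

A 6-joint arm with a two-finger parallel gripper is mounted at the origin on a cart in front of the work surface, level with it; the furniture and walls round the work are solid. World frame = base frame: x ahead of the robot, y to its left, z up, the work surface at z = 0. Lengths are in m, angles in rad, forces in N, time in s.
With the tool pointing down it reaches from about 0.35 to 0.975 m from the base axis. Payload 4.9 kg.
Tool frame: the origin (TCP) lies midway between the tips of the shut fingers; the grasp point (between the pads) lies 19 mm behind it (manip.pinch_z is the distance from the TCP to the grasp point, in m); z points along the fingers, y is the direction in which the jaws open and shut (so a half turn about z gives the same grasp; the last joint's range is limited). The gripper opens to 85 mm and grips with 20 to 120 N. Pads are 22 mm wide; open, the fingers measure 114 mm over their backs; the gripper's body (76 mm by 85 mm) begins 54 mm behind the grasp point. The pads swing forward as they close: fully open they stand 13 mm farther back than shut.
Start: joints at [1.226, 0.053, 1.613, -0, 1.476, -0.119], TCP at [0.14, 0.609, 0.231] pointing down, gripper open.
Joint ranges: [-3.01, 3.01], [-1.01, 2.22], [0.06, 2.58], [-1.02, 4.17], [0.09, 2.62], [-3.14, 3.14]. Speed limits (rad/s): [2.57, 2.57, 3.14, 3.14, 3.14, 3.14].

## Interface

Orientations are given as a unit quaternion [w, x, y, z].
In Python, from plant import manip gives the robot as it stands.
- The arm moves only by the tool drive_tool, never from a script. Its argument "commands" is text: rows parted by semicolons, each of 5 numbers parted by spaces: the finger opening in mm, from 0 to 85.4, then the shift along the tool's x, y, z in units of 30 mm (1.0 is 30 mm), then the turn about the tool's z in degrees. A call has exactly 8 rows; each row shifts and turns the commanded pose from where the row before left it, along the tool's axes as they then stand; what a row does not reach is not made up. A row lasts 1/8 s, in which the tool goes at most 62.5 mm and 10.7 degrees, less where a joint would pass 70% of its speed; a pose out of reach is approached as far as the arm can. A call is refused whole if a number of a shift passes 1 or a number of a turn 10.7, either way. A call with a gripper value outside its range is refused whole. The fingers move at their own pace and stop on an object; the grip force is fixed at half the most. Time passes only in rows, so rows that do not move let the fingers close, or fill a call up. It gives the time, the measured TCP pose, the force and the opening at its end, in the units of the state.
- manip.state(): the state, without advancing time (a new reading comes with each control period).
- manip.grab_frame(name): name is "scene" or "side" or "wrist"; returns the picture (400x640x3 uint8, red, green, blue); there is no depth.
- manip.camera_params(name): a dict with "fx", "fy", "cx", "cy" (pixels), "xyz" and "orientation" of the camera in the world. Camera axes: x right, y down, z forward; pixel columns grow to the right and rows downward; lengths in m; the calibration is good to about 2 mm. A picture is of the moment at which its call begins: read the wrist's pose just before it. camera_params takes no time and is no camera call; for the wrist camera it gives the pose at the moment of the call.
- manip.job_done(): hands the job in, once; it reports no verdict.
The state is a dict: "time": time; "joint_pos": joint angles; "joint_vel": joint speeds; "joint_efforts": joint torques, N m; "tool_pos": TCP position; "tool_rot": TCP orientation; "contact_force": force on the tool from outside, world axes, zero at the start; "ft_torque": the same for the moment, N m; "gripper_width": opening from 0.0 (shut) to 1.0 (fully open).
Only numpy, scipy, OpenCV 4.12 (cv2) and the standard library are available. Lean on these libraries where they do the work, as an engineer would, in place of code of your own. Each camera call takes 0.05 s, during which the arm holds its last target. There are 200 camera calls.

## Working session

There is one attempt and no reset: what is moved stays moved. The work goes in short steps, Python scripts to look and compute and a tool call to move; the robot and the scene stay as the last step left them, time stands still between calls to the robot, and variables do not carry over. Pictures are saved under pics/ and viewed, about 8 in all and at most 12, crops included, and the job is handed in when it is done.

Besides the shell and the picture viewer there is one more tool, called after ">>>" in YAML: its name, and indented under it one key for each argument. drive_tool: Moves the arm, as the interface text tells. Its arguments: {"type":"object","properties":{"commands":{"type":"string"}},"required":["commands"]}

```bash
ls; mkdir -p pics; python3 - <<'E'
from plant import manip
import cv2
print(manip.state(), manip.pinch_z)
for n in("scene","side"):
    cv2.imwrite(f"pics/{n}0.png",manip.grab_frame(n)[:,:,::-1]); print(manip.camera_params(n))
print(manip.camera_params("wrist"))
E
```

```text
pics
{'time': 0.0, 'joint_pos': array([ 1.22600765e+00,  5.33518710e-02,  1.61428581e+00, -2.14713588e-05,
        1.47598659e+00, -1.18999619e-01]), 'joint_vel': array([-0.00196288, -0.0001733 ,  0.00094096,  0.00094773,  0.00091221,
       -0.00111215]), 'joint_efforts': array([-8.29201838e-06, -3.93682659e+01, -3.70175886e+01, -2.11135298e-04,
        7.07313055e-03,  2.38023617e-06]), 'tool_pos': array([0.13971754, 0.60855058, 0.230071  ]), 'tool_rot': array([-2.23054677e-04,  1.12653791e-01,  9.93633781e-01, -9.91076465e-04]), 'contact_force': array([ 0.82323973,  0.36769072, -0.04567611]), 'ft_torque': array([ 0.01352252, -0.05952141, -0.02959945]), 'gripper_width': 1.0008071350506482} 0.0187
{'fx': 482.63794569944423, 'fy': 482.63794569944423, 'cx': 312.42110151216576, 'cy': 201.08396668795007, 'xyz': array([ 0.05945591, -0.74033068,  0.69673637]), 'orientation': array([-0.46835979,  0.85402191, -0.19479065,  0.11550884])}
{'fx': 456.6598592034037, 'fy': 456.6598592034037, 'cx': 312.81664727608927, 'cy': 193.82932447630287, 'xyz': array([0.43276103, 1.09191772, 0.51701156]), 'orientation': array([ 0.01492437, -0.03815274,  0.84331565, -0.53585478])}
{'fx': 287.3905594218905, 'fy': 287.3905594218905, 'cx': 320.38570140373673, 'cy': 195.33190834457912, 'xyz': array([0.05886038, 0.62726685, 0.37270073]), 'orientation': array([0.12887205, 0.77193233, 0.61416606, 0.10155061])}
```

View pics/scene0.png

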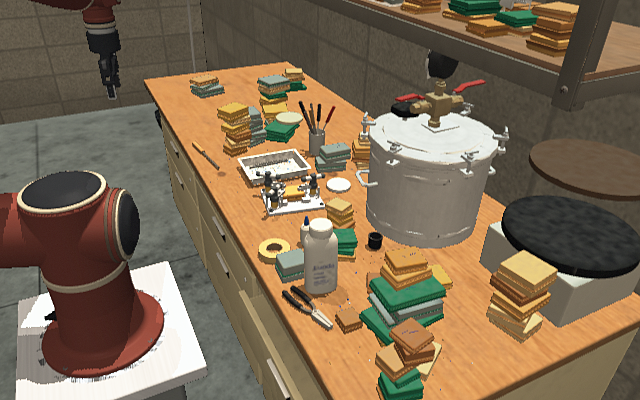

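View pics/side0.png

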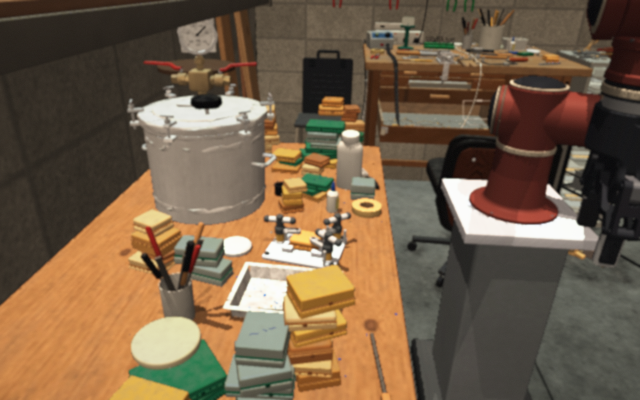

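The scene view shows the frame with its orange mould at about (293,195) and the tray at (275,167). In the side view they are at (303,240) and (265,290). I'll turn these into rough positions, then look from above with the wrist camera.

```bash
cat > h.py <<'E'
from plant import manip
import numpy as np, cv2
from scipy.spatial.transform import Rotation as R
def rot(q): return R.from_quat(np.roll(q,-1))
def ray(p,uv,z):
    d=rot(p["orientation"]).apply([(uv[0]-p["cx"])/p["fx"],(uv[1]-p["cy"])/p["fy"],1]); o=np.array(p["xyz"])
    return o+d*(z-o[2])/d[2]
def proj(p,X):
    c=rot(p["orientation"]).inv().apply(np.atleast_2d(X)-p["xyz"])
    return np.c_[p["cx"]+p["fx"]*c[:,0]/c[:,2],p["cy"]+p["fy"]*c[:,1]/c[:,2]]
def move(x,y,z,tx=None):
    """remaining shift in tool axes (units 30 mm), and yaw of tool x"""
    s=manip.state(); r=rot(s["tool_rot"])
    d=r.inv().apply(np.array([x,y,z])-s["tool_pos"])/0.03
    a=r.apply([1,0,0]); yaw=np.degrees(np.arctan2(a[1],a[0]))
    print("t",round(s["time"],2),"tcp",s["tool_pos"].round(4),"yaw",yaw.round(1),"shift",d.round(2), "F",s["contact_force"].round(1),"g",round(s["gripper_width"],3))
    if tx is not None: print("tool turn needed (deg about tool z)", -((tx-yaw+180)%360-180))
def snap(n,f,crop=None,s=1):
    p=manip.camera_params(n); im=np.ascontiguousarray(manip.grab_frame(n)[:,:,::-1])
    np.save("pics/"+f+".npy",im)
    import pickle; pickle.dump(p,open("pics/"+f+".pkl","wb"))
    if crop: im=im[crop[1]:crop[3],crop[0]:crop[2]]
    if s!=1: im=cv2.resize(im,None,fx=s,fy=s,interpolation=cv2.INTER_CUBIC)
    cv2.imwrite("pics/"+f+".png",im); return p
E
python3 - <<'E'
from h import *
ps=manip.camera_params("scene"); pd=manip.camera_params("side")
print("frame",ray(ps,(293,193),.034),ray(pd,(303,240),.034)); print("tray",ray(ps,(275,167),.02),ray(pd,(265,290),.02))
pw=manip.camera_params("wrist");s=manip.state();r=rot(s["tool_rot"])
print(r.as_matrix().round(3)); print("cam in tool",r.inv().apply(pw["xyz"]-s["tool_pos"]),(r.inv()*rot(pw["orientation"])).as_matrix().round(3))
move(.5,.2,.3)
E
```

```text
frame [0.50134188 0.25287714 0.034     ] [0.50991151 0.2903224  0.034     ]
tray [0.52291107 0.43019646 0.02      ] [0.56173204 0.44382716 0.02      ]
[[-0.975  0.224 -0.001]
 [ 0.224  0.975 -0.002]
 [ 0.    -0.002 -1.   ]]
cam in tool [ 0.08301997 -0.000174   -0.14248351] [[-0.001 -0.946 -0.324]
 [ 1.    -0.001 -0.   ]
 [-0.    -0.324  0.946]]
t 0.1 tcp [0.1397 0.6086 0.2302] yaw 167.1 shift [-14.75 -10.59  -2.31] F [-0.2 -1.  -0. ] g 1.006
```

>>> drive_tool:
  commands: "85 -0.9 -0.45 -0.1 0;85 -0.9 -0.45 -0.1 0;85 -0.9 -0.45 -0.1 0;85 -0.9 -0.45 -0.1 0;85 -0.9 -0.45 -0.1 0;85 -0.9 -0.45 -0.1 0;85 -0.9 -0.45 -0.1 0;85 -0.9 -0.45 0 0"

```text
time: 1.1
tool_pos: [0.3269, 0.4547, 0.2521]
tool_rot: [-0.0, 0.113, 0.994, -0.0]
contact_force: [0.6, -0.1, -0.1]
gripper_width: 0.993
```

>>> drive_tool:
  commands: "85 -0.9 -0.45 0 0;85 -0.9 -0.45 0 0;85 -0.9 -0.45 0 0;85 -0.9 -0.45 0 0;85 -0.9 -0.45 0 0;85 -0.9 -0.45 0 0;85 -0.3 -0.2 0 -6;85 0 0 0 -7"

```text
time: 2.1
tool_pos: [0.4739, 0.3315, 0.2515]
tool_rot: [-0.001, -0.002, 1.0, -0.0]
contact_force: [-0.5, -0.3, 0.1]
gripper_width: 1.002
```

```bash
python3 - <<'E'
from h import *
move(.5,.27,.2)
snap("wrist","w1",None,1.25); move(.5,.27,.2)
E
```

```text
t 2.1 tcp [0.4739 0.3315 0.2515] yaw -179.8 shift [-0.87 -2.05  1.72] F [-0.5 -0.3  0.1] g 1.002
t 2.15 tcp [0.4736 0.3318 0.2516] yaw -179.6 shift [-0.87 -2.06  1.72] F [-0.3  1.   0.4] g 0.994
```

View pics/w1.png

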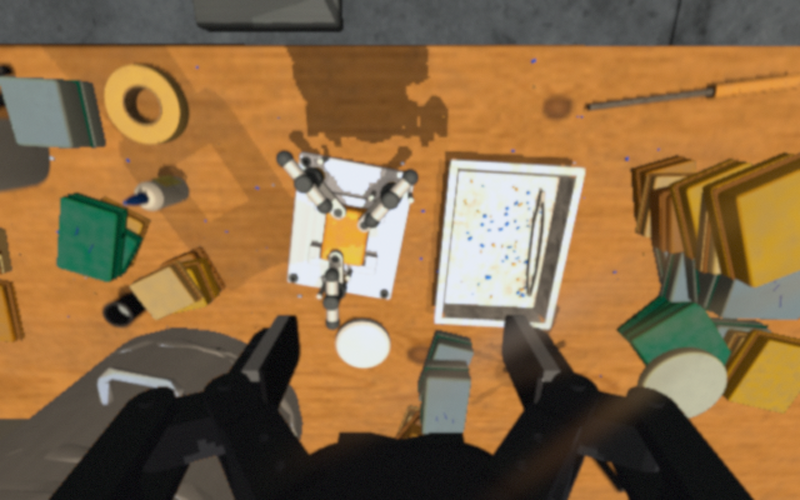

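The frame is at about (350,225) in the 1.25x view, with the mould at (345,237). The far bolt is at (333,290) and the near pair at (315,190) and (388,195). The tray's rim corners are (450,160), (583,168), (548,328), (435,322).

```bash
python3 - <<'E'
from h import *
import pickle
p=pickle.load(open("pics/w1.pkl","rb"))
f=lambda u,v,z: ray(p,(u/1.25,v/1.25),z).round(4)
print("frame",[f(*c,.01) for c in ((308,155),(413,175),(388,298),(288,285))])
print("tray",[f(*c,.027) for c in ((450,160),(584,168),(548,328),(435,322))], "tweez",f(543,190,.005),f(530,293,.005))
print("mould",f(345,237,.034))
c=f(350,225,.01); move(c[0]-.045,c[1],.16)
E
```

```text
frame [array([0.4241, 0.2346, 0.01  ]), array([0.4445, 0.3443, 0.01  ]), array([0.5898, 0.3165, 0.01  ]), array([0.573 , 0.1991, 0.01  ])]
tray [array([0.4272, 0.3805, 0.027 ]), array([0.4347, 0.5158, 0.027 ]), array([0.6197, 0.5045, 0.027 ]), array([0.612 , 0.3716, 0.027 ])] tweez [0.461  0.4862 0.005 ] [0.5853 0.4868 0.005 ]
mould [0.506  0.2728 0.034 ]
t 2.15 tcp [0.4736 0.3318 0.2516] yaw -179.6 shift [ 0.64 -1.88  3.05] F [-0.3  1.   0.4] g 0.994
```

>>> drive_tool:
  commands: "85 0 -0.6 0.8 10;85 0 -0.6 0.8 2;85 0 -0.6 0.8 0;85 0 0 0.6 0;85 0 0 0 0;85 0 0 0 0;85 0 0 0 0;85 0 0 0 0"

```text
time: 3.15
tool_pos: [0.4671, 0.2795, 0.1633]
tool_rot: [0.001, 0.104, 0.995, 0.0]
contact_force: [-0.5, -0.7, -0.3]
gripper_width: 0.997
```

```bash
python3 - <<'E'
from h import *
snap("wrist","w2",(120,60,520,330),2); move(.5,.27,.2)
E
```

```text
t 3.2 tcp [0.467  0.2794 0.163 ] yaw 168.1 shift [-1.14 -0.08 -1.23] F [-0.2  0.3  0.8] g 0.998
```

View pics/w2.png

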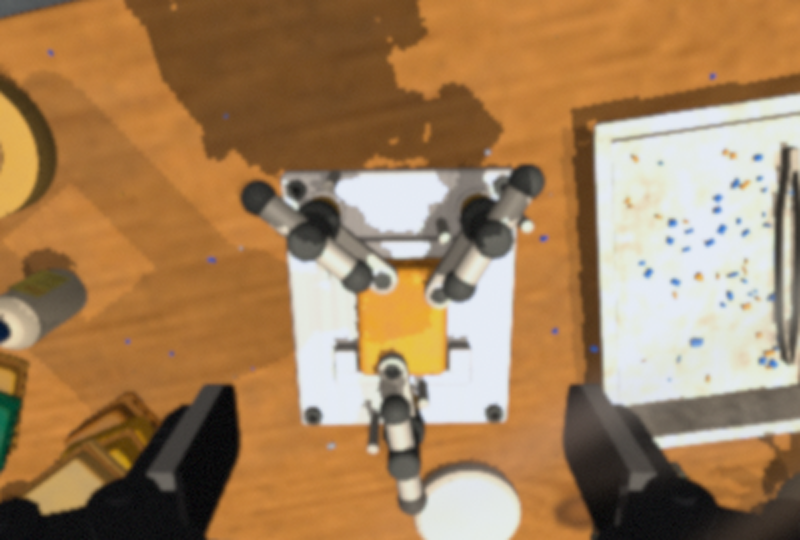

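The close view shows plate corners at (284,172), (518,172), (507,422), (303,424). Hub tops are at right (306,241), left (492,238), back (404,463). Balls are at right (258,198)/(357,275), left (526,181)/(459,285), back (397,409)/(411,500).

```bash
python3 - <<'E'
from h import *
import pickle
from scipy.optimize import least_squares
p=pickle.load(open("pics/w2.pkl","rb"))
px=lambda u:np.array(u)/2+[120,60]
M=np.array([[-76,-62,10],[-76,62,10],[76,62,10],[76,-62,10],[-56,-40,74],[-56,40,74],[58,0,74]])/1e3
U=np.array([px(u) for u in ((284,172),(518,172),(507,422),(303,424),(306,241),(492,238),(404,463))])
def T(q,M): 
    c,s=np.cos(q[2]),np.sin(q[2]); return M@np.array([[c,s,0],[-s,c,0],[0,0,1]])+[q[0],q[1],0]
r=least_squares(lambda q:(proj(p,T(q,M))-U).ravel(),[.508,.274,-.2],loss="soft_l1")
q=r.x; print("frame",q,np.degrees(q[2]),"res",r.fun.reshape(-1,2).round(1).tolist())
np.save("frame.npy",q)
for n,h,b,f0 in (("right",(-.056,-.04),((258,198),(357,275)),37),("left",(-.056,.04),((526,181),(459,285)),-37),("back",(.058,0),((411,500),(397,409)),180)):
    w=T(q,np.array([[*h,.063]]))[0]; e=[ray(p,px(x),.063) for x in b]; m=(e[0]+e[1])/2; d=e[1]-e[0]
    a=np.degrees(np.arctan2(d[1],d[0])); print(n,"axis",w.round(4),"ballmid",m.round(4),"len",np.linalg.norm(d).round(4),"bar yaw",a.round(1),"joint",((a-np.degrees(q[2])-f0+180)%360-180).round(1))
print("mould",ray(p,px((402,322)),.034), T(q,np.zeros((1,3))))
E
```

```text
frame [ 0.50536677  0.27202835 -0.19258038] -11.034042817183979 res [[-2.6, -0.8], [1.3, -2.8], [0.3, -0.2], [-1.3, 0.4], [-0.6, 0.4], [1.9, 0.4], [0.1, 2.3]]
right axis [0.4427 0.2435 0.063 ] ballmid [0.4438 0.2432 0.063 ] len 0.0542 bar yaw 37.9 joint 11.9
left axis [0.4581 0.322  0.063 ] ballmid [0.4592 0.3216 0.063 ] len 0.0541 bar yaw -41.7 joint 6.3
back axis [0.5623 0.2609 0.063 ] ballmid [0.5638 0.2607 0.063 ] len 0.0547 bar yaw 175.5 joint 6.5
mould [0.50455923 0.27217004 0.034     ] [[0.50536677 0.27202835 0.        ]]
```

>>> drive_tool:
  commands: "40 0 0 0 10;40 0 0 0 10;40 0 0 0 10;40 0 0 0 10;40 0 0 0 10;40 0 0 0 10;40 0 0 0 10;40 0 0 0 10"

```text
time: 4.2
tool_pos: [0.4668, 0.2792, 0.1626]
tool_rot: [0.0, 0.721, 0.693, 0.0]
contact_force: [-0.6, -0.6, -1.2]
gripper_width: 0.468
```

>>> drive_tool:
  commands: "40 0 0 0 10;40 0 0 0 10;40 0 0 0 10;40 0 0 0 10;40 0 0 0 10;40 0 0 0 0.2;40 0 0 0 0;40 0 0 0 0"

```text
time: 5.2
tool_pos: [0.4666, 0.2791, 0.1624]
tool_rot: [-0.0, 0.946, 0.325, 0.0]
contact_force: [0.8, -0.2, 0.5]
gripper_width: 0.468
```

```bash
python3 - <<'E'
from h import *
move(.4433,.2433,.050,37.9); print(manip.state()["joint_pos"].round(3))
ps=manip.camera_params("scene"); pd=manip.camera_params("side")
print([ray(ps,u,0).round(3)[:2] for u in((368,222),(415,247),(478,230))],[ray(pd,u,0).round(3)[:2] for u in((158,200),(205,217),(262,197))])
E
```

```text
t 5.2 tcp [0.4666 0.2791 0.1624] yaw 37.9 shift [-1.35  0.46  3.74] F [ 0.8 -0.2  0.5] g 0.468
tool turn needed (deg about tool z) 0.037546434162436526
[ 0.402 -0.089  1.87   0.     1.36   1.311]
[array([0.639, 0.095]), array([ 0.685, -0.04 ]), array([ 0.869, -0.05 ])] [array([0.904, 0.077]), array([0.758, 0.153]), array([0.644, 0.029])]
```

>>> drive_tool:
  commands: "40 -0.7 0.23 0 0;40 -0.65 0.23 0.3 0;40 0 0 0.7 0;40 0 0 0.7 0;40 0 0 0.7 0;40 0 0 0.7 0;40 0 0 0.64 0;40 0 0 0 0"

```text
time: 6.2
tool_pos: [0.4417, 0.2428, 0.0485]
tool_rot: [0.0, 0.946, 0.325, -0.002]
contact_force: [-0.8, 0.9, 0.5]
gripper_width: 0.474
```

```bash
python3 - <<'E'
from h import *
move(.4433,.2433,.050,37.9)
snap("wrist","w3"); move(.4433,.2433,.050,37.9)
E
```

```text
t 6.2 tcp [0.4417 0.2428 0.0485] yaw 37.9 shift [ 0.05  0.02 -0.05] F [-0.8  0.9  0.5] g 0.474
tool turn needed (deg about tool z) 0.002086246693721705
t 6.25 tcp [0.4427 0.2432 0.0497] yaw 37.9 shift [ 0.02  0.01 -0.01] F [0.  0.8 1. ] g 0.468
tool turn needed (deg about tool z) -0.00623986423775591
```

View pics/w3.png

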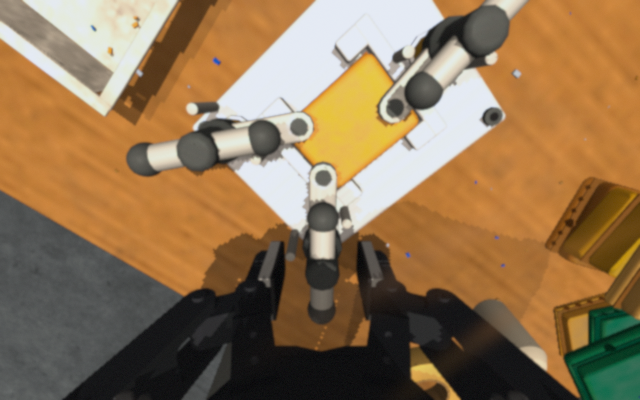

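The right bolt's hub (321,275) sits midway between the fingers (270 and 372), with its bar in line with the tool. I'll close and turn.

>>> drive_tool:
  commands: "0 0 0 0 0;0 0 0 0 0;0 0 0 0 0;0 0 0 0 0;0 0 0 0 -8;0 0 0 0 -10;0 0 0 0 -10;0 0 0 0 -10"

```text
time: 7.25
tool_pos: [0.4436, 0.2439, 0.0515]
tool_rot: [-0.0, 0.787, 0.617, 0.001]
contact_force: [-3.6, 0.2, 7.8]
gripper_width: 0.175
```

>>> drive_tool:
  commands: "0 0 0 0 -10;0 0 0 0 -10;0 0 0 0 -10;0 0 0 0 -8;0 0 0 0 -4;0 0 0 0 -3;0 0 0 0 0;0 0 0 0 0"

```text
time: 8.25
tool_pos: [0.4427, 0.2443, 0.0515]
tool_rot: [-0.001, 0.494, 0.87, 0.0]
contact_force: [-5.8, 0.9, 9.2]
gripper_width: 0.171
```

```bash
python3 - <<'E'
from h import *
move(.4433,.2433,.050,37.9+78); print(manip.state()["ft_torque"].round(2))
E
```

```text
t 8.25 tcp [0.4427 0.2443 0.0515] yaw 120.8 shift [-0.04 -0.    0.05] F [-5.8  0.9  9.2] g 0.171
tool turn needed (deg about tool z) 4.945364639090968
[ 0.28  0.99 -0.05]
```

>>> drive_tool:
  commands: "0 0 0 0 0;40 0 0 0 0;40 0 0 0 0;40 0 0 0 0;40 0 0 -0.6 0;40 0 0 -0.8 0;40 0 0 -0.8 -8;40 0 0 -0.8 -9.5"

```text
time: 9.25
tool_pos: [0.4435, 0.2434, 0.1423]
tool_rot: [0.001, 0.353, 0.936, 0.001]
contact_force: [-0.3, 0.1, -0.0]
gripper_width: 0.463
```

```bash
python3 - <<'E'
from h import *
snap("wrist","w4"); move(.459,.3217,.050,138.3)
E
```

```text
t 9.3 tcp [0.4456 0.2442 0.1462] yaw 138.9 shift [1.37 2.22 3.22] F [2.5 0.8 3.3] g 0.469
tool turn needed (deg about tool z) 0.5641459793116042
```

View pics/w4.png

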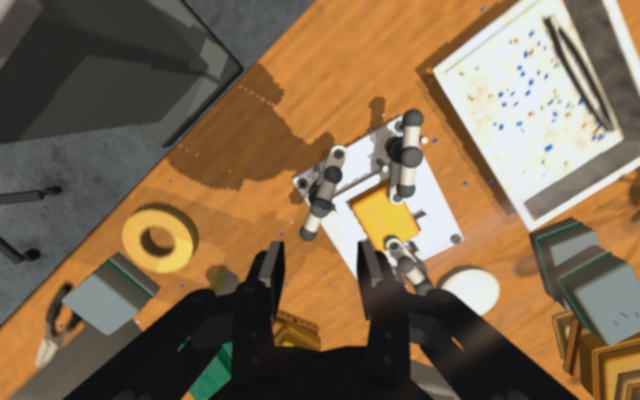

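The right bolt has turned: its balls are at (307,233) and (329,177), and its foot at (338,153) is clear of the mould. The left bar runs from (412,118) to (406,190).

```bash
python3 - <<'E'
from h import *
import pickle
p=pickle.load(open("pics/w4.pkl","rb")); q=np.load("frame.npy")
for f0,b in ((37,((307,233),(331,172))),(-37,((413,118),(405,190)))):
    e=[ray(p,x,.063) for x in b]; d=e[1]-e[0]
    a=np.degrees(np.arctan2(d[1],d[0])); print(a,np.linalg.norm(d),((e[0]+e[1])/2).round(4),"joint",(a-np.degrees(q[2])-f0+180)%360-180)
move(.459,.3217,.050,138.3)
E
```

```text
118.26537099316405 0.05715058616186225 [0.4428 0.2423 0.063 ] joint 92.29941381034803
-41.98458419954155 0.056526697938633075 [0.4593 0.3216 0.063 ] joint 6.049458617642415
t 9.3 tcp [0.4456 0.2442 0.1462] yaw 138.9 shift [1.37 2.22 3.22] F [2.5 0.8 3.3] g 0.469
tool turn needed (deg about tool z) 0.5641459793116042
```

>>> drive_tool:
  commands: "40 0.7 0.74 0 0;40 0.67 0.74 0 0.6;40 0 0.74 0.4 0;40 0 0 0.7 0;40 0 0 0.7 0;40 0 0 0.7 0;40 0 0 0.7 0;40 0 0 0 0"

```text
time: 10.3
tool_pos: [0.4562, 0.3199, 0.0432]
tool_rot: [-0.001, 0.361, 0.933, -0.001]
contact_force: [-0.1, -0.1, -0.2]
gripper_width: 0.47
```

```bash
python3 - <<'E'
from h import *
move(.459,.3217,.050,138.3)
E
```

```text
t 10.3 tcp [0.4562 0.3199 0.0432] yaw 137.7 shift [-0.03  0.11 -0.23] F [-0.1 -0.1 -0.2] g 0.47
tool turn needed (deg about tool z) -0.6402986926923404
```

The right bolt measures 92° ± a couple, at its open stop. Next is a small correction, then the left bolt.

>>> drive_tool:
  commands: "40 0 0.1 -0.23 -0.6;40 0 0 0 0;0 0 0 0 0;0 0 0 0 0;0 0 0 0 0;0 0 0 0 0;0 0 0 0 -8;0 0 0 0 -10"

```text
time: 11.3
tool_pos: [0.4585, 0.3218, 0.052]
tool_rot: [-0.001, 0.202, 0.979, -0.001]
contact_force: [-4.5, -3.8, 6.7]
gripper_width: 0.173
```

>>> drive_tool:
  commands: "0 0 0 0 -10;0 0 0 0 -10;0 0 0 0 -10;0 0 0 0 -10;0 0 0 0 -10;0 0 0 0 -10;0 0 0 0 -8;0 0 0 0 -3"

```text
time: 12.3
tool_pos: [0.4589, 0.322, 0.052]
tool_rot: [-0.0, -0.402, 0.915, -0.0]
contact_force: [-2.9, -2.8, 5.5]
gripper_width: 0.175
```

>>> drive_tool:
  commands: "0 0 0 0 0;40 0 0 0 0;40 0 0 0 0;40 0 0 0 0;40 0 0 -0.6 0;40 0 0 -0.8 0;40 0 0 -0.8 9;40 0 0 -0.8 9"

```text
time: 13.3
tool_pos: [0.4592, 0.3227, 0.1433]
tool_rot: [0.001, -0.251, 0.968, 0.0]
contact_force: [-0.6, 0.4, 0.6]
gripper_width: 0.464
```

```bash
python3 - <<'E'
from h import *
move(.563,.2607,.050,175.5)
E
```

```text
t 13.3 tcp [0.4592 0.3227 0.1433] yaw -150.9 shift [-2.01 -3.49  3.11] F [-0.6  0.4  0.6] g 0.464
tool turn needed (deg about tool z) 33.57173776965027
```

>>> drive_tool:
  commands: "40 0 0 0 9;40 0 0 0 9;40 0 0 0 8;40 0 0 0 7.6;40 -0.9 -0.45 0 0;40 -0.9 -0.45 0 0;40 -0.9 -0.45 0 0;40 -0.9 -0.44 0 0"

```text
time: 14.3
tool_pos: [0.5638, 0.2606, 0.1426]
tool_rot: [0.001, 0.037, 0.999, 0.0]
contact_force: [0.1, 1.3, -0.3]
gripper_width: 0.474
```

>>> drive_tool:
  commands: "40 0 0 0.6 0;40 0 0 0.6 0;40 0 0 0.6 0;40 0 0 0.5 0;40 0 0 0.4 0;40 0 0 0.2 0;40 0 0 0 0;40 0 0 0 0"

```text
time: 15.3
tool_pos: [0.5632, 0.2611, 0.0548]
tool_rot: [0.001, 0.037, 0.999, 0.0]
contact_force: [0.6, -0.2, -0.3]
gripper_width: 0.467
```

```bash
python3 - <<'E'
from h import *
snap("wrist","w5");move(.563,.2607,.050,175.5)
E
```

```text
t 15.35 tcp [0.5632 0.2611 0.0549] yaw 175.8 shift [ 0.01 -0.02  0.16] F [ 0.9 -0.5 -0.9] g 0.468
tool turn needed (deg about tool z) 0.26033093963124543
```

View pics/w5.png

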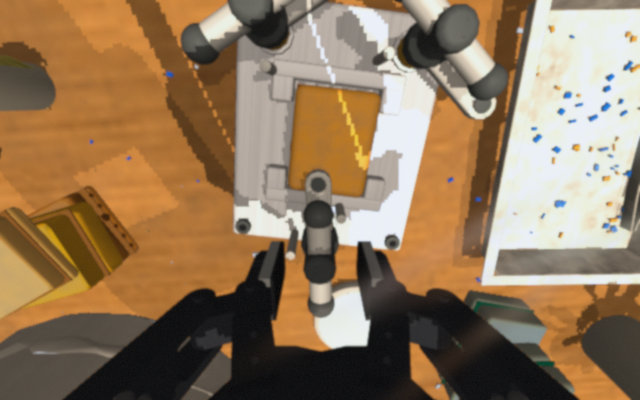

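The back bolt's hub (319,265) is between the fingers. The left bolt's foot points out at (482,105), so it's open. Next I'll lower 4 mm, close and turn.

>>> drive_tool:
  commands: "40 0 0 0.14 0.2;0 0 0 0 0;0 0 0 0 0;0 0 0 0 0;0 0 0 0 0;0 0 0 0 -8;0 0 0 0 -10;0 0 0 0 -10"

```text
time: 16.35
tool_pos: [0.5625, 0.2605, 0.0499]
tool_rot: [-0.0, -0.207, 0.978, -0.0]
contact_force: [-1.5, -3.9, 1.8]
gripper_width: 0.172
```

>>> drive_tool:
  commands: "0 0 0 0 -10;0 0 0 0 -10;0 0 0 0 -10;0 0 0 0 -10;0 0 0 0 -10;0 0 0 0 -8;0 0 0 0 -3;0 0 0 0 0"

```text
time: 17.35
tool_pos: [0.5629, 0.2607, 0.0499]
tool_rot: [0.0, -0.672, 0.741, -0.0]
contact_force: [0.7, -2.6, 0.1]
gripper_width: 0.173
```

>>> drive_tool:
  commands: "40 0 0 0 0;40 0 0 0 0;40 0 0 0 0;40 0 0 -0.7 0;40 0 0 -0.9 0;40 0 0 -0.9 9;40 0 0 -0.9 9;40 0 0 -0.9 9"

```text
time: 18.35
tool_pos: [0.5629, 0.2611, 0.1818]
tool_rot: [0.001, -0.479, 0.878, -0.0]
contact_force: [0.4, -0.9, 0.5]
gripper_width: 0.468
```

>>> drive_tool:
  commands: "70 0 0 0 9;70 0 0 0 9;70 0 0 0 9;70 0 0 0 9;70 0 0 0 9;70 0 0 0 9;70 0 0 0 9;70 0 0 0 9"

```text
time: 19.35
tool_pos: [0.563, 0.2612, 0.1808]
tool_rot: [0.001, 0.128, 0.992, 0.001]
contact_force: [-0.7, -0.6, 0.4]
gripper_width: 0.818
```

```bash
python3 - <<'E'
from h import *
q=np.load("frame.npy"); move(q[0]-.03*np.cos(q[2]),q[1]-.03*np.sin(q[2]),.163,180+np.degrees(q[2]))
E
```

```text
t 19.35 tcp [0.563  0.2612 0.1808] yaw 165.3 shift [ 2.95 -0.2   0.59] F [-0.7 -0.6  0.4] g 0.818
tool turn needed (deg about tool z) -3.6930307235351165
```

>>> drive_tool:
  commands: "70 0 0 0 -3.7;70 0.9 0 0 0;70 0.9 0 0 0;70 0.9 0 0 0;70 0 0 0 0;70 0 0 0 0;70 0 0 0 0;70 0 0 0 0"

```text
time: 20.35
tool_pos: [0.4836, 0.2758, 0.1789]
tool_rot: [0.0, 0.094, 0.996, -0.0]
contact_force: [0.0, -0.0, 0.3]
gripper_width: 0.822
```

```bash
python3 - <<'E'
from h import *
snap("wrist","w6",(120,60,520,330),2); q=np.load("frame.npy"); move(q[0],q[1],.02,180+np.degrees(q[2]))
E
```

```text
t 20.4 tcp [0.4835 0.2758 0.1787] yaw 169.2 shift [-0.74  0.01  5.29] F [-0.1  0.4 -0.2] g 0.824
tool turn needed (deg about tool z) 0.26385843717977764
```

View pics/w6.png

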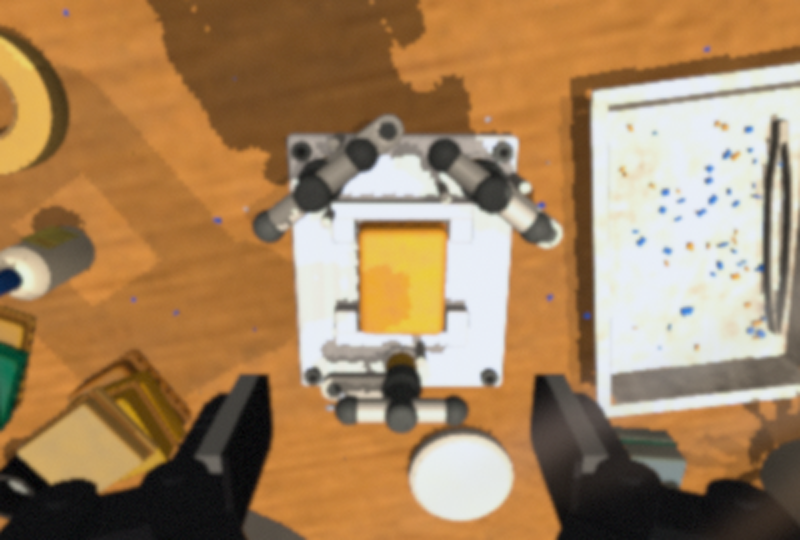

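All three feet are swung clear of the mould. Balls are at right (268,226)/(362,153), left (443,154)/(541,229), back (456,409)/(347,410).

```bash
python3 - <<'E'
from h import *
import pickle
p=pickle.load(open("pics/w6.pkl","rb")); q=np.load("frame.npy"); px=lambda u:np.array(u)/2+[120,60]
for f0,b in ((37,((268,226),(362,153))),(-37,((443,154),(541,229))),(180,((456,409),(347,410)))):
    e=[ray(p,px(x),.063) for x in b]; d=e[1]-e[0]
    a=np.degrees(np.arctan2(d[1],d[0])); print(((e[0]+e[1])/2).round(4),"joint",((a-np.degrees(q[2])-f0+180)%360-180).round(1))
print("mould corners",[ray(p,px(u),.034).round(4) for u in((361,223),(447,224),(446,333),(361,333))])
m=np.mean([ray(p,px(u),.034) for u in((361,223),(447,224),(446,333),(361,333))],0); print(m)
print("tray rim near-right/far-right",[ray(p,px(u),.027).round(4) for u in((592,92),(608,415))])
move(m[0],m[1],.014,169)
E
```

```text
[0.4436 0.2432 0.063 ] joint 90.2
[0.4598 0.3228 0.063 ] joint 90.6
[0.5636 0.2607 0.063 ] joint 90.8
mould corners [array([0.4694, 0.2576, 0.034 ]), array([0.4782, 0.3009, 0.034 ]), array([0.5388, 0.2903, 0.034 ]), array([0.53  , 0.2445, 0.034 ])]
[0.50409979 0.2733224  0.034     ]
tray rim near-right/far-right [array([0.4278, 0.3816, 0.027 ]), array([0.6128, 0.3759, 0.027 ])]
t 20.4 tcp [0.4835 0.2758 0.1787] yaw 169.2 shift [-0.69  0.05  5.49] F [-0.1  0.4 -0.2] g 0.824
tool turn needed (deg about tool z) 0.22981561999580435
```

All bolts are at their 90° stops. Next I'll descend onto the mould at its finger gaps.

>>> drive_tool:
  commands: "68 -0.71 0.02 0 0;68 0 0 0.9 0;68 0 0 0.9 0;68 0 0 0.9 0;68 0 0 0.9 0;68 0 0 0.7 0;68 0 0 0.4 0;68 0 0 0.2 0"

```text
time: 21.4
tool_pos: [0.504, 0.2725, 0.0312]
tool_rot: [-0.0, 0.094, 0.996, -0.0]
contact_force: [-0.0, 1.2, 0.0]
gripper_width: 0.795
```

>>> drive_tool:
  commands: "68 0 0 0.2 0;68 0 0 0.2 0;68 0 0 0.1 0;68 0 0 0 0;40 0 0 0 0;40 0 0 0 0;40 0 0 0 0;40 0 0 0 0"

```text
time: 22.4
tool_pos: [0.5047, 0.2729, 0.0176]
tool_rot: [0.001, 0.094, 0.996, 0.0]
contact_force: [0.0, -0.6, 4.5]
gripper_width: 0.526
```

```bash
python3 - <<'E'
from h import *
move(.505,.2725,.013,169)
E
```

```text
t 22.4 tcp [0.5047 0.2729 0.0176] yaw 169.3 shift [-0.01 -0.01  0.15] F [ 0.  -0.6  4.5] g 0.526
tool turn needed (deg about tool z) 0.26445206572444135
```

Width 45 mm, so it's gripped, but only shallowly. I'll regrip 4 mm lower, then lift.

>>> drive_tool:
  commands: "66 0 0 0 0;66 0 0 0 0;66 0 0 0.14 0;66 0 0 0 0;30 0 0 0 0;30 0 0 0 0;30 0 0 0 0;30 0 0 0 0"

```text
time: 23.4
tool_pos: [0.5043, 0.2728, 0.0128]
tool_rot: [0.0, 0.094, 0.996, 0.0]
contact_force: [-0.2, 0.5, 1.7]
gripper_width: 0.536
```

>>> drive_tool:
  commands: "30 0 0 0 0;30 0 0 -0.2 0;30 0 0 -0.3 0;30 0 0 -0.4 0;30 0 0 -0.5 0;30 0 0 -0.6 0;30 0 0 -0.6 0;30 0 0 -0.6 0"

```text
time: 24.4
tool_pos: [0.5042, 0.2727, 0.1103]
tool_rot: [0.0, 0.094, 0.996, 0.0]
contact_force: [-0.1, 0.1, -0.7]
gripper_width: 0.541
```

```bash
python3 - <<'E'
from h import *
snap("wrist","w7"); move(.52,.43,.12)
p=manip.camera_params("side")
snap("side","s7",(200,180,400,330),3)
E
```

```text
t 24.45 tcp [0.5059 0.2734 0.1131] yaw 169.3 shift [ 0.51  5.22 -0.22] F [1.1 0.9 1.3] g 0.532
```

View pics/s7.png

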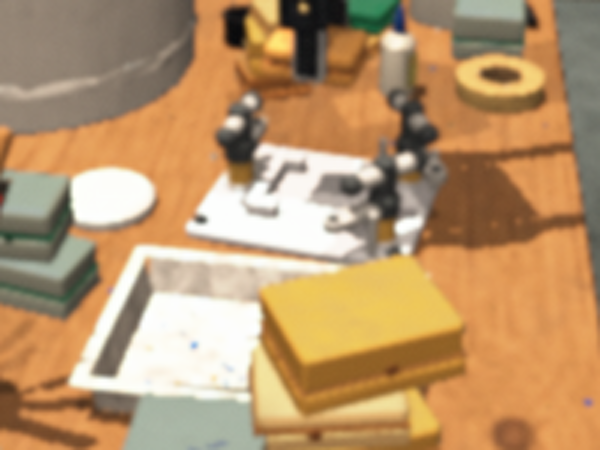

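View pics/w7.png

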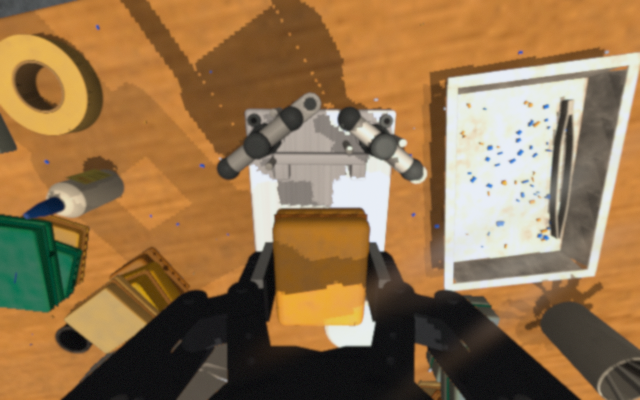

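The cavity is empty and the mould is held level. The tray's rim corners are (448,78), (637,55), (598,275), (445,290), and the tweezers are on the far side at column 565.

```bash
python3 - <<'E'
from h import *
import pickle
P=[]
for f,c,m in (("w7",((448,78),(637,55),(598,275),(445,290)),lambda u:u),("w1",((450,160),(584,168),(548,328),(435,322)),lambda u:np.array(u)/1.25)):
    p=pickle.load(open(f"pics/{f}.pkl","rb")); e=np.array([ray(p,m(u),.027) for u in c]); print(e.round(3).tolist())
    d=(e[3]+e[2]-e[0]-e[1]); print("c",e.mean(0).round(4),"yaw",np.degrees(np.arctan2(d[1],d[0])).round(1)); P.append(e.mean(0))
p=pickle.load(open("pics/w7.pkl","rb")); print("tweez",ray(p,(565,110),.008),ray(p,(558,235),.008))
move(.521,.433,.11,266)
E
```

```text
[[0.427, 0.382, 0.027], [0.437, 0.515, 0.027], [0.622, 0.51, 0.027], [0.613, 0.371, 0.027]]
c [0.5249 0.4442 0.027 ] yaw -2.5
[[0.427, 0.38, 0.027], [0.435, 0.516, 0.027], [0.62, 0.504, 0.027], [0.612, 0.372, 0.027]]
c [0.5234 0.4431 0.027 ] yaw -3.1
tweez [0.47011622 0.48267486 0.008     ] [0.58616728 0.48571313 0.008     ]
t 24.5 tcp [0.5059 0.2734 0.1121] yaw 169.3 shift [0.5  5.32 0.08] F [ 0.2  0.6 -1.2] g 0.535
tool turn needed (deg about tool z) -96.73584422397317
```

>>> drive_tool:
  commands: "30 0.1 0.5 0 0;30 0.1 0.9 0 0;30 0.1 0.9 0 0;30 0.1 0.9 0 0;30 0 0.9 0 0;30 0 0.9 0 0;30 0 0.37 0 -5;30 0 0 0 -8.5"

```text
time: 25.5
tool_pos: [0.5212, 0.4347, 0.1067]
tool_rot: [-0.001, -0.027, 1.0, -0.0]
contact_force: [0.4, -0.2, -0.9]
gripper_width: 0.539
```

>>> drive_tool:
  commands: "30 0 0 0 -10;30 0 0 0 -10;30 0 0 0 -10;30 0 0 0 -10;30 0 0 0 -10;30 0 0 0 -10;30 0 0 0 -10;30 0 0 0 -10"

```text
time: 26.5
tool_pos: [0.5211, 0.4337, 0.1068]
tool_rot: [-0.001, -0.663, 0.748, 0.0]
contact_force: [-0.4, -0.2, -0.8]
gripper_width: 0.533
```

>>> drive_tool:
  commands: "30 0 0 0 -4;30 0 0 0.5 0;30 0 0 0.6 0;30 0 0 0.6 0;30 0 0 0.5 0;30 0 0 0.2 0;30 0 0 0 0;30 0 0 0 0"

```text
time: 27.5
tool_pos: [0.5229, 0.4336, 0.0376]
tool_rot: [0.001, -0.687, 0.727, -0.0]
contact_force: [-0.5, 0.1, -0.4]
gripper_width: 0.536
```

```bash
python3 - <<'E'
from h import *
snap("wrist","w8"); move(.524,.434,.0055,267)
E
```

```text
t 27.55 tcp [0.5229 0.4336 0.0377] yaw -93.2 shift [-0.01 -0.03  1.07] F [ 0.3  0.4 -0.4] g 0.537
tool turn needed (deg about tool z) -0.24248939584299478
```

View pics/w8.png

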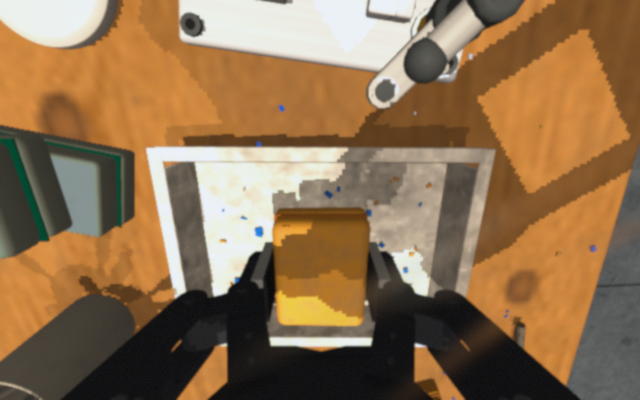

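The mould (320,265) is over the middle of the tray and square to it. I'll lower it gently.

>>> drive_tool:
  commands: "30 0 0 0.4 0;30 0 0 0.3 0;30 0 0 0.15 0;30 0 0 0.1 0;30 0 0 0.06 0;30 0 0 0 0;30 0 0 0 0;30 0 0 0 0"

```text
time: 28.55
tool_pos: [0.5224, 0.4333, 0.0066]
tool_rot: [0.0, -0.687, 0.727, -0.0]
contact_force: [0.1, -0.7, -0.7]
gripper_width: 0.535
```

```bash
python3 - <<'E'
from h import *
move(.524,.434,.0048,267)
E
```

```text
t 28.55 tcp [0.5224 0.4333 0.0066] yaw -93.2 shift [-0.03 -0.05  0.06] F [ 0.1 -0.7 -0.7] g 0.535
tool turn needed (deg about tool z) -0.23714655635126292
```

No contact yet, so I'll go down another 1.5 mm, release slowly and withdraw.

>>> drive_tool:
  commands: "30 0 0 0.03 0;30 0 0 0.02 0;30 0 0 0 0;52 0 0 0 0;60 0 0 0 0;66 0 0 0 0;66 0 0 0 0;66 0 0 0 0"

```text
time: 29.55
tool_pos: [0.5223, 0.4332, 0.0048]
tool_rot: [0.0, -0.687, 0.727, 0.0]
contact_force: [-0.5, 0.8, -0.0]
gripper_width: 0.77
```

>>> drive_tool:
  commands: "66 0 0 -0.2 0;66 0 0 -0.4 0;66 0 0 -0.7 0;66 0 0 -0.9 0;66 0 0 -0.9 0;66 0 0 -0.9 0;66 0 0 -0.6 0;66 0 0 0 0"

```text
time: 30.55
tool_pos: [0.5234, 0.434, 0.1459]
tool_rot: [0.002, -0.687, 0.727, -0.0]
contact_force: [-1.0, -0.5, 0.4]
gripper_width: 0.772
```

```bash
python3 - <<'E'
from h import *
snap("wrist","w9"); move(.524,.434,.0048,267)
E
```

```text
t 30.6 tcp [0.5226 0.4334 0.1438] yaw -93.2 shift [-0.02 -0.04  4.63] F [-0.4  0.1 -1.2] g 0.774
tool turn needed (deg about tool z) -0.23840552059448328
```

View pics/w9.png

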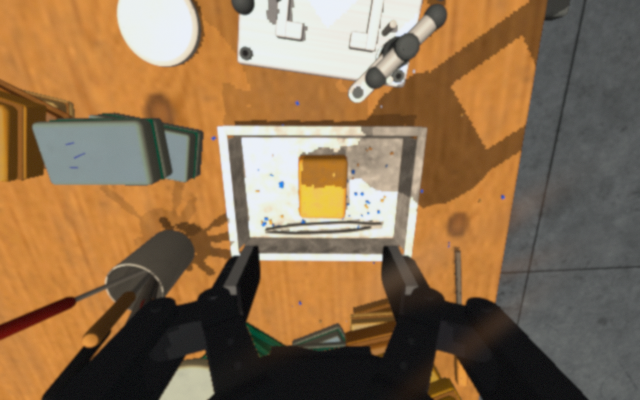

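The mould lies flat on the tray floor at (323,187), clear of the tweezers (row 228). The gripper is clear, so I'm handing in.

```bash
python3 -c "
from plant import manip
print(manip.job_done(), manip.state()['time'])"
```

```text
the job is handed in; nothing more can be done
the job is handed in; nothing more can be done
```

I released the mould and set it down in the tray, and handed the job in at about 31 s of the 66 s allowed.

- **Bolts:** I gripped the right, left and back clamp bolts by their hubs and turned each anticlockwise to its open stop. The wrist picture taken before the lift gave 90.2°, 90.6° and 90.8°, with the mould still in its cavity.
- **Mould:** My first grip was shallow, so I regripped it about 5 mm lower before lifting. I carried it level to the tray, turned it about 97° so the fingers would clear the tweezers, and released it about where its underside should meet the floor. I never felt it touch down.
- **Last checks:** The final wrist picture shows the mould flat near the tray's middle, clear of the tweezers, with the left bolt open and the gripper about 0.14 m up, touching nothing.
- **Not checked after the lift:** The final picture doesn't show the bottles or the other two bolts' full angles. An earlier picture, taken with the mould lifted, showed the two near bolts still open. Nothing went near the bottles.

No check failed or disagreed.

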